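Nest three channel pieces against the corner stop

ROBOT

A 6-joint arm with a two-finger parallel gripper is mounted at the origin on the work surface. World frame = base frame: x ahead of the robot, y to its left, z up, the work surface at z = 0. Lengths are in m, angles in rad, forces in N, time in s.
With the tool pointing down it reaches from about 0.375 to 0.975 m from the base axis. Payload 3.8 kg.
Tool frame: the origin (TCP) lies midway between the tips of the shut fingers; the grasp point (between the pads) lies 19 mm behind it; z points along the fingers, y is the line along which they close (so a half turn about z gives the same grasp; the last joint's range is limited). The gripper opens to 88 mm and grips with 3 to 60 N. Pads are 18 mm wide; open, the fingers measure 123 mm over their backs; the gripper's body (75 mm by 187 mm) begins 45 mm behind the grasp point.
Start: joints at [1.159, 0.264, 1.604, -0, 1.274, -0.037], TCP at [0.247, 0.628, 0.239] pointing down, gripper open.
Joint ranges: [-2.63, 2.63], [-0.94, 2.18], [0.31, 2.57], [-1.31, 4.45], [0, 2.66], [-2.55, 2.55]. Speed limits (rad/s): [2.57, 2.57, 3.14, 3.14, 3.14, 3.14].

INTERFACE

Orientations are given as a rotation vector (axis times angle).
In Python, from cell import manip, inverse_kinematics, cams, order gives the robot as it stands. Calls block until the motion is done:
- manip.move_pose(position, orientation): joint-space move of the TCP to a pose.
- manip.move_linear(position, rate=0.15, rot=None): straight line of the TCP; rot=None keeps the orientation; rate is the mean speed in m/s.
- manip.set_joints(angles): joint-space move.
- manip.set_gripper(opening, force=None): finger opening in m; force is the grip in N (None keeps the last); returns when the fingers have stopped.
- manip.dwell(seconds).
- inverse_kinematics(position, orientation): joint angles nearest the present ones, or None.
- manip.state(): the state.
- cams.capture(name): name is "scene" or "side" or "wrist"; returns a dict with "image" (480x640x3 uint8, blue, green, red), "z_map" (480x640 float32, m along the optical axis (not along the pixel's ray), 0 where there is no reading), "intrinsics" (3x3 intrinsics, pixels), "k1" (the pictures are not rectified: a ray, as slopes to the right and down, at radius r is drawn at 1 + k1 r^2 times it, then the intrinsics apply), "position" and "orientation" of the camera in the world; the wrist camera has in their place "T_tool_cam" (4x4, takes a point from camera to tool coordinates, whose origin is the TCP and whose axes are the flange's). Camera axes: x right, y down, z forward; pixel columns grow to the right and rows downward; lengths in m; the calibration is good to about 2 mm. A picture is of the moment at which its call begins: read the wrist's pose just before it.
A pose or a line that the arm cannot do raises manip.IKError and nothing moves.
- order.close_job(): hands the job in; it is judged then, once.
The state is a dict: "clock": time; "joint_pos": joint angles; "joint_velocities": joint speeds; "tau": joint torques, N m; "tool_pos": TCP position; "tcp_rot": TCP orientation; "contact_force": force on the tool from outside, world axes, zero at the start; "moment": the same for the moment, N m; "gripper_width": finger opening in m; "grasp_force": force on a finger pad.
Only numpy, scipy, OpenCV 4.12 (cv2) and the standard library are available. Lean on these libraries where they do the work, as an engineer would, in place of code of your own. Each camera call takes 0.05 s, during which the arm holds its last target. There are 200 camera calls.

TASK

Slide the channel that stands further along the fence up against the one in the corner, so that their legs touch. Then slide the third, flipped channel into the pair so that it interlocks with them, one of its legs inside each mouth, pushed fully home and square, with both others snug against the fence. Push them along the bench without lifting or tipping any of the three channels, and leave the other things on the bench alone.

Things in the scene. Friction and masses are not known exactly. Their poses are not given: they have to be found in the camera images.
- stop: fixed L-shaped corner stop of aluminium bar 20 mm wide, 30 mm tall. Origin: inside corner at bench level. +x points away from the robot. Fence (long bar): inner face at x = 0, from y = 0 to -320 mm. Side bar: inner face at y = 0, from x = 0 to -120 mm. The channels belong at x < 0, y < 0, on a thin dark mat flush with the bench (nothing catches on it).
- corner_channel_mid (a point): aluminium U-channel on end, 64 mm wide (y), 80 deep (x), 60 tall, walls 6 thick, 52 clear between legs, 0.2 kg, all three alike. Point: centre of the 80 x 64 footprint, 30 mm up. +x points from mouth (x = -40 mm) to web (x = +34 to +40). It stands in the corner, back to the fence, mouth to the robot (axes about as the stop's).
- row_channel_mid (a point): A channel as the corner one, same point and axes. It stands 45 to 100 mm further along the fence (towards the stop's -y), within some 8 mm of the fence, back to the fence, mouth to the robot.
- flip_channel_mid (a point): A channel as the corner one, same point and axes, on the open bench nearer the robot, flipped: its mouth faces the fence (half a turn from the others, up to 0.35 rad askew). Home, its leg tips meet the others' webs and its web their leg tips, its centre 46 mm from the fence face; centred on their two touching legs it has 20 mm play to each side.
- lens: bystander: black camera lens standing upright, 56 mm diameter, 72 mm tall; origin at the centre of its underside
- offcut: bystander: aluminium extrusion offcut lying flat, 140 x 30 x 30 mm, long along its x; origin at the centre of its underside
- ring_light_driver: bystander: black box 90 x 70 x 38 mm; origin at the centre of its underside
Things that resemble listed ones, but are neither listed nor needed, are in the scene too. What is shaped like the part that bears row_channel_mid but green is not meant.

How it is judged:
By the outcome, as a careful person would: the job done as asked, in the order asked, and still so for the second after the job is handed in, with the robot touching nothing.
It also fails if it takes over 48 s, if anything falls off the work surface, if the arm or the gripper's body presses on something with over 40 N, if the wrist force passes 120 N, or if a joint passes its speed limit or range.

## Working session

There is one attempt and no reset: what is moved stays moved. The work goes in short steps, each a Python script; the robot and the scene stay as the last script left them, time stands still between calls to the robot, and variables do not carry over. Pictures are saved under pics/ and viewed, at most 10 in all, crops included, and the job is handed in when it is done.

```bash
ls; mkdir -p pics
python3 - <<'E'
from cell import manip,cams
import cv2,numpy as np
for n in("scene","side"):
    c=cams.capture(n); cv2.imwrite(f"pics/{n}0.png",c["image"]); np.savez(f"{n}0.npz",**c)
    print(n,c["position"],c["orientation"],c["k1"],c["intrinsics"].tolist(),(c["z_map"]>0).mean())
print(manip.state())
E
```

```text
pics
scene [1.10177505 0.70808845 0.83052573] [-0.79756803 -2.54843682  1.14516448] 0.02068956565107207 [[463.0138574322131, 0.0, 325.1408162148989], [0.0, 463.0138574322131, 246.0290385862239], [0.0, 0.0, 1.0]] 0.996083984375
side [ 0.37043396 -0.7858      1.0346554 ] [-2.4180108   0.39055976 -0.11682946] -0.054413715996187294 [[582.5188361575392, 0.0, 315.96604947058086], [0.0, 582.5188361575392, 244.12242208389372], [0.0, 0.0, 1.0]] 0.9958756510416666
{'clock': 0.1, 'joint_pos': array([ 1.15910322e+00,  2.64659762e-01,  1.60523500e+00,  2.36962385e-06,
        1.27371338e+00, -3.68993834e-02]), 'joint_velocities': array([-1.02406081e-03, -3.72617635e-04, -5.60710233e-03, -4.77483267e-04,
       -7.08088544e-04, -2.97478952e-05]), 'tau': array([ 5.96795326e-04, -5.03618717e+01, -3.58071971e+01,  7.28527363e-02,
        2.33195844e-02, -5.30182763e-05]), 'tool_pos': array([0.24684598, 0.62755016, 0.237526  ]), 'tcp_rot': array([-5.85201750e-01, -3.08614703e+00,  3.08537302e-03]), 'contact_force': array([ 0.93255379, -0.34454963, -1.25877192]), 'moment': array([-0.03885624, -0.0114959 , -0.00958436]), 'grasp_force': 0.0, 'gripper_width': 0.08822556797482468}
```

View pics/scene0.png

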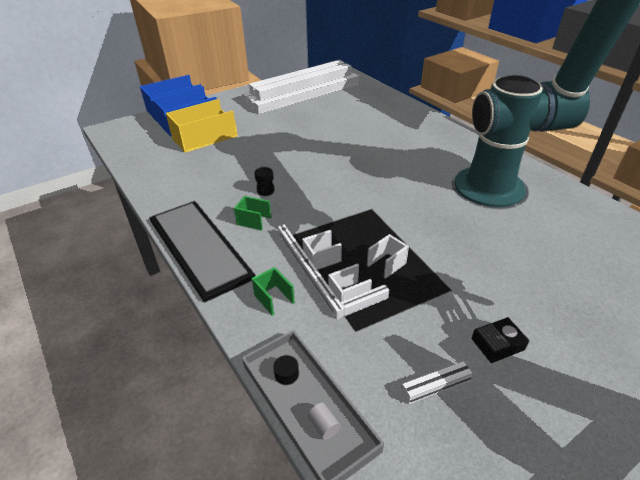

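View pics/side0.png

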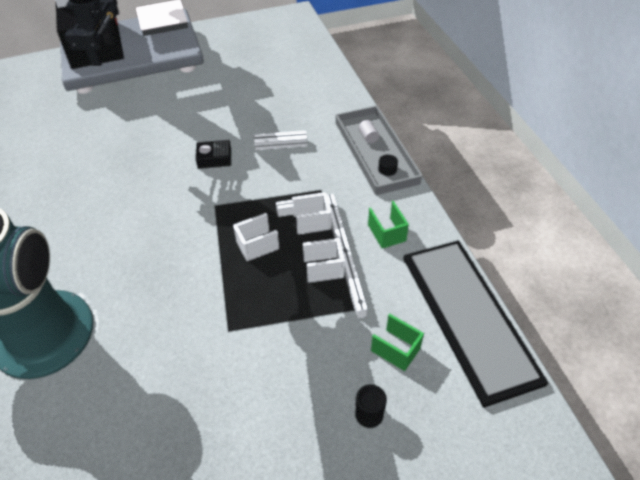

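The scene view shows the fence running from (283,228) to (340,312), with the side bar to (388,293). The corner channel is at about (350,282), the row channel at (320,247) and the flipped one at (388,255). The side view shows the same three at (313,212), (325,262) and (256,237). Next I'll make a metric top view from the depth maps.

```bash
cat > h.py <<'E'
import numpy as np,cv2
from scipy.spatial.transform import Rotation as R
def cloud(c,T=None):
    K=np.asarray(c["intrinsics"]);k=float(c["k1"])
    v,u=np.mgrid[0:480,0:640]
    p=cv2.undistortPoints(np.stack([u,v],-1).reshape(-1,1,2).astype(float),K,np.array([k,0,0,0.])).reshape(480,640,2)
    z=np.asarray(c["z_map"])[...,None]
    P=np.concatenate([p*z,z],-1).reshape(-1,3)
    if T is None:
        Rm=R.from_rotvec(c["orientation"]).as_matrix();t=np.asarray(c["position"])
    else: Rm,t=T[:3,:3],T[:3,3]
    return (P@Rm.T+t).reshape(480,640,3)
def top(W,ok,x0,x1,y0,y1,s,img=None):
    "top view px: col=(y1-y)*s, row=(x1-x)*s ; value height mm"
    H=np.zeros((int((x1-x0)*s),int((y1-y0)*s)),np.float32)
    r=((x1-W[...,0])*s).astype(int);c=((y1-W[...,1])*s).astype(int)
    m=ok&(r>=0)&(r<H.shape[0])&(c>=0)&(c<H.shape[1])
    np.maximum.at(H,(r[m],c[m]),W[...,2][m]); return H
E
python3 - <<'E'
from h import *
o=[]
for n in("scene","side"):
    c=dict(np.load(n+"0.npz")); W=cloud(c); ok=c["z_map"]>0
    box=ok&(W[...,0]>.35)&(W[...,0]<.85)&(W[...,1]>-.3)&(W[...,1]<.35)
    print(n,"bench z",np.median(W[box][:,2]))
    H=top(W,box&(W[...,2]<.1),.35,.85,-.25,.3,600); H=cv2.dilate(H,np.ones((3,3)))
    V=cv2.applyColorMap((np.clip(H/.08,0,1)*255).astype(np.uint8),cv2.COLORMAP_JET)
    for i in range(0,11): cv2.putText(V,f"{.3-.05*i:.2f}",(i*30,10),0,.3,(255,)*3); cv2.putText(V,f"{.85-.05*i:.2f}",(0,i*30+3),0,.3,(255,)*3)
    o.append(V)
cv2.imwrite("pics/top0.png",np.hstack(o))
E
```

```text
scene bench z -9.519641470656648e-05
side bench z -8.424070832413477e-05
```

View pics/top0.png

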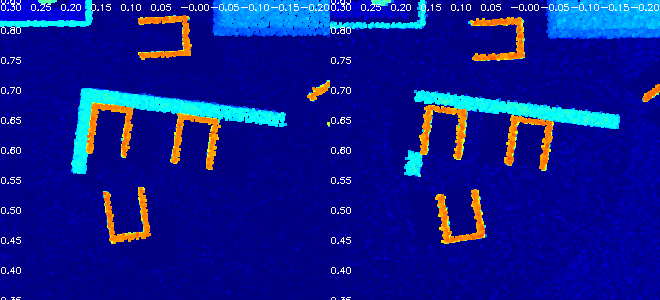

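The top view shows both cameras agreeing on layout. The corner channel is at about (x 0.635, y 0.13), the row channel at (0.61, 0.0) and the flipped one at (0.485, 0.11). The fence is tilted slightly. Now fitting the numbers.

```bash
cat >> h.py <<'E'
def channels(W,ok):
    "top faces of channels: list of (center, size, axis angle of mouth->web dir)"
    m=ok&(W[...,2]>.053)&(W[...,2]<.067)&(W[...,0]>.38)&(W[...,0]<.72)&(W[...,1]>-.12)&(W[...,1]<.22)
    P=W[m][:,:2]; S=1000
    I=np.zeros((400,400),np.uint8); I[((P[:,0]-.36)*S).astype(int),((P[:,1]+.15)*S).astype(int)]=1
    I=cv2.dilate(I,np.ones((7,7)))
    n,L=cv2.connectedComponents(I); lab=L[((P[:,0]-.36)*S).astype(int),((P[:,1]+.15)*S).astype(int)]
    out=[]
    for i in range(1,n):
        Q=P[lab==i]
        if len(Q)<60: continue
        (c,s,a)=cv2.minAreaRect((Q*1000).astype(np.float32)); c=np.array(c)/1000
        bx=cv2.boxPoints((c*1000,s,a))/1000
        e=[bx[1]-bx[0],bx[2]-bx[1]]; d=max(e,key=np.linalg.norm) ; d=d/np.linalg.norm(d)
        if d@(Q.mean(0)-c)<0: d=-d
        out.append((c.round(4),np.sort(np.round(s,1)),round(float(np.arctan2(d[1],d[0])),4),len(Q)))
    return out
E
python3 - <<'E'
from h import *
for n in("scene","side"):
    c=dict(np.load(n+"0.npz")); W=cloud(c); ok=c["z_map"]>0
    for r in channels(W,ok): print(n,r)
    m=ok&(W[...,2]>.027)&(W[...,2]<.033)&(W[...,0]>.61)&(W[...,0]<.72)&(W[...,1]>-.16)&(W[...,1]<.21)
    Q=(W[m][:,:2]*1000).astype(np.float32); 
    l=cv2.fitLine(Q,cv2.DIST_HUBER,0,.01,.01).ravel(); a=np.arctan2(l[1],l[0]); nrm=np.array([np.sin(a),-np.cos(a)])
    nrm*=np.sign(nrm[0]); t=np.array([-nrm[1],nrm[0]]); s=Q@nrm
    print("fence normal ang",np.arctan2(nrm[1],nrm[0]),"n-range",np.percentile(s,[1,5,50,95,99]),"t-range",np.percentile(Q@t,[0,100]))
E
```

```text
scene (array([0.4907, 0.0877]), array([65.8, 83.2]), -3.0114, 226)
scene (array([ 0.6145, -0.0268]), array([70.4, 80.2]), -0.1502, 230)
scene (array([0.633 , 0.1164]), array([68.3, 80.6]), -0.1175, 271)
fence normal ang -0.06227238 n-range [601.69272217 612.51212463 666.10256958 683.32181702 687.5101123 ] t-range [-118.95756531  211.84631348]
side (array([0.489 , 0.0826]), array([71.3, 77.6]), -3.0054, 289)
side (array([ 0.612 , -0.0318]), array([70.3, 79.6]), -0.1604, 314)
side (array([0.6304, 0.1116]), array([71.5, 80. ]), -0.1408, 268)
fence normal ang -0.11986096 n-range [599.1842334  616.50470581 662.55523682 672.91298828 673.7403479 ] t-range [-81.54792023 238.46066284]
```

Sizes (about 68 x 80) match well enough. Next I'll move above the work area for one close wrist look.

```bash
cat >> h.py <<'E'
def down(yaw): return (R.from_euler('z',yaw)*R.from_euler('x',np.pi)).as_rotvec()
def wrist(manip,cams):
    s=manip.state(); c=cams.capture("wrist")
    T=np.eye(4);T[:3,:3]=R.from_rotvec(s["tcp_rot"]).as_matrix();T[:3,3]=s["tool_pos"]
    return c,cloud(c,T@np.asarray(c["T_tool_cam"]))
E
python3 - <<'E'
from h import *
from cell import manip,cams,inverse_kinematics
manip.move_pose([.53,.05,.36],down(-.13))
c,W=wrist(manip,cams); np.savez("w1.npz",W=W,z=c["z_map"],img=c["image"]); cv2.imwrite("pics/w1.png",c["image"])
print(c["T_tool_cam"],manip.state()["clock"],manip.state()["joint_pos"])
for r in channels(W,c["z_map"]>0): print(r)
E
```

```text
[[ 1.43816489e-04 -9.66373005e-01 -2.57144307e-01  6.61707525e-02]
 [ 9.99999261e-01 -1.71459546e-04  1.20364422e-03 -5.37887238e-05]
 [-1.20725913e-03 -2.57144290e-01  9.66372266e-01 -1.46538498e-01]
 [ 0.00000000e+00  0.00000000e+00  0.00000000e+00  1.00000000e+00]] 2.4833 [ 4.83945853e-02 -6.01578213e-02  1.73968472e+00  1.90000643e-04
  1.46245362e+00  1.74787349e+00]
(array([0.4903, 0.0851]), array([64.2, 80.4]), -2.9988, 901)
(array([ 0.6145, -0.0289]), array([65. , 79.5]), -0.146, 1108)
(array([0.6325, 0.114 ]), array([64.1, 79.7]), -0.1281, 1138)
```

View pics/w1.png

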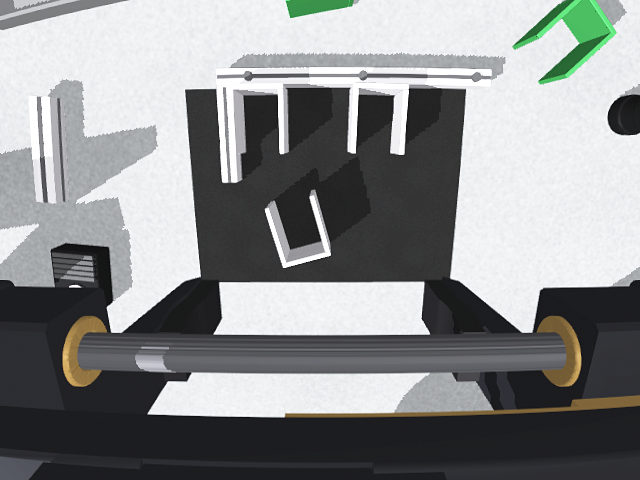

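The wrist view shows the fence at row ~78, the corner channel at columns 235–290, the row channel at 350–405 and the flipped one at (298,230). The fitted sizes are 64–65 x 80, matching the spec. Next I'll fit the fence face and channel positions in the stop frame.

Run:
```python
from h import *
d=np.load("w1.npz");W=d["W"];ok=d["z"]>0
m=ok&(W[...,2]>.028)&(W[...,2]<.032)
P=W[m][:,:2]
a=-.128
for _ in range(3):
    n=np.array([np.cos(a),np.sin(a)]);t=np.array([-n[1],n[0]])
    ref=np.array([.6325,.114]); s=(P-ref)@n;u=(P-ref)@t
    f=(s>.036)&(s<.068)&(u<.02)&(u>-.3)
    # inner edge (min s) per u bin
    b=[(x,np.percentile(s[f&(abs(u-x)<.004)],3),np.percentile(s[f&(abs(u-x)<.004)],97)) for x in np.arange(-.27,.01,.01) if (f&(abs(u-x)<.004)).sum()>8]
    b=np.array(b); k=np.polyfit(b[:,0],b[:,2],1); a-=-0 if 0 else 0; da=np.arctan(k[0]); a+= -da if False else da*-1*-1*-1
    print("da",da,"a",a,len(b))
print(b.round(4)[::3])
g=(u>.02)&(u<.07)&(s<.03)&(s>-.09); print("side bar u",np.percentile(u[g],[3,50,97]), "fence u",u[f].min(),u[f].max())
for r in channels(W,ok):
    q=np.array(r[0])-ref; print(q@n,q@t,r[2]-a)
print("fence s in",np.median(b[:,1]),"out",np.median(b[:,2]))
```

```text
da -0.004725826313536745 a -0.12327417368646326 29
da 2.995307975557944e-05 a -0.12330412676621884 29
da 5.810742804795585e-07 a -0.12330470784049932 29
[[-0.27    0.0423  0.0613]
 [-0.24    0.0429  0.0618]
 [-0.21    0.0425  0.0611]
 [-0.18    0.0433  0.0619]
 [-0.15    0.0443  0.0616]
 [-0.12    0.0453  0.0617]
 [-0.09    0.0422  0.0618]
 [-0.06    0.0423  0.0619]
 [-0.03    0.0435  0.0609]
 [ 0.      0.045   0.0614]]
side bar u [0.02615133 0.04479244 0.05249661] fence u -0.28638372173547916 0.01997335818673048
-0.1375659047876067 -0.04617003183848925 -2.875495292159501
-0.00028779368102965736 -0.14402891089915648 -0.02269529215950067
0.0 0.0 -0.004795292159500669
fence s in 0.04280268459509168 out 0.06165706522275643
```

```bash
cat >> h.py <<'E'
A=-.1233; N=np.array([np.cos(A),np.sin(A)]); Tt=np.array([-N[1],N[0]]); REF=np.array([.6325,.114])
def P3(s,u,z): return [*(REF+s*N+u*Tt),z]
def su(p): q=np.asarray(p)[:2]-REF; return np.round([q@N,q@Tt],4)
def force(manip): f=manip.state()["contact_force"]; return np.array([f[:2]@N,f[:2]@Tt,f[2]])
def press(manip,d,lim,maxd,step=.001,rate=.03):
    "step along d=(ds,du) until resisting force change > lim"
    p=np.array(manip.state()["tool_pos"]); f0=force(manip); k=0; d=np.asarray(d,float); v=d[0]*N+d[1]*Tt
    z=p.copy(); 
    while k*step<maxd:
        k+=1; q=z.copy(); q[:2]+=v*step*k; manip.move_linear(q,rate=rate)
        f=-(force(manip)-f0)[:2]@d
        if f>lim: break
    print("press",d,"moved cmd",k*step,"F",round(f,1),"at",su(manip.state()["tool_pos"]),"t",round(manip.state()["clock"],2)); return f
E
python3 - <<'E'
from h import *
from cell import manip,cams
o=down(A)
s,u=-.0003-.014,-.1440-.029
manip.move_pose(P3(s,u,.12),o); manip.set_gripper(.032)
manip.move_linear(P3(s,u,.011),rate=.12)
print(force(manip)); manip.set_gripper(0,20); print(force(manip),manip.state()["gripper_width"],su(manip.state()["tool_pos"]))
manip.move_linear(P3(s-.001,u+.074,.011),rate=.08); print(force(manip),manip.state()["clock"])
press(manip,(0,1),10,.012)
press(manip,(1,0),8,.010)
print(manip.state()["tool_pos"],force(manip))
E
```

```text
[ 0.3810227  -0.45513135 -0.08742202]
[-0.4047587   1.39481117  3.15853101] 0.005662273753077633 [-0.0138 -0.1729]
[ 0.24613121 -0.11238785  5.25733758] 7.1083
press [0. 1.] moved cmd 0.009000000000000001 F 12.5 at [-0.0145 -0.0911] t 9.36
press [1. 0.] moved cmd 0.004 F 9.4 at [-0.0134 -0.0912] t 10.36
[0.60796222 0.0250983  0.01151364] [-8.14406866 -5.1668326  12.43546072]
```

Released by design after contact; now re-grip for the flipped channel: align it and start the insertion.

Run:
```python
from h import *
from cell import manip,cams
manip.set_gripper(.03); p=manip.state()["tool_pos"]; manip.move_linear([p[0],p[1],.12],rate=.2)
y0=.1428
w=np.array([.4537,.0798])
manip.move_pose([*w,.13],down(y0+np.pi/2)); 
c,W=wrist(manip,cams)
for r in channels(W,c["z_map"]>0): print(r, su(r[0]), round(r[2]-A,4))
manip.move_linear([*w,.011],rate=.12); manip.set_gripper(0,20)
print(manip.state()["gripper_width"],su(manip.state()["tool_pos"]),manip.state()["clock"])
o=down(A+np.pi/2)
manip.move_linear(P3(-.170,-.0305,.011),rate=.06,rot=o); print(force(manip))
c=cams.capture("scene");W=cloud(c)
for r in channels(W,c["z_map"]>0): print("scene",su(r[0]), r[1],round(r[2]-A,4))
print(manip.state()["clock"])
```

```text
(array([0.4907, 0.0854]), array([64.5, 80.6]), -2.9942, 2775) [-0.1372 -0.0458] -2.8709
(array([0.5196, 0.0611]), array([ 6.4, 28.8]), -2.963, 308) [-0.1055 -0.0664] -2.8397
(array([0.6314, 0.0728]), array([60.3, 83. ]), 0.2089, 2813) [ 0.004 -0.041] 0.3322
(array([0.6252, 0.1457]), array([ 6.2, 59.5]), 3.0156, 846) [-0.0111  0.0306] 3.1389
(array([0.6503, 0.0182]), array([ 4.9, 18. ]), 0.1026, 83) [ 0.0294 -0.0929] 0.2259
0.0061307516085648 [-0.1729 -0.0559] 14.775
[-1.26293678 -0.28454607  5.58117279]
scene [-0.133   0.0013] [22.5 80.3] -2.9443
scene [-0.0004 -0.0277] [ 82.9 132.2] 1.5682
15.4
```

Run:
```python
from h import *
from cell import manip,cams
manip.move_linear(P3(-.074,-.0305,.011),rate=.06); print(force(manip),su(manip.state()["tool_pos"]))
manip.set_gripper(.014); manip.move_linear(P3(-.074,-.0305,.12),rate=.15)
manip.move_pose(P3(-.100,-.0305,.12),down(A)); manip.set_gripper(.027)
manip.move_linear(P3(-.100,-.0305,.011),rate=.15)
manip.move_linear(P3(-.064,-.0305,.011),rate=.05); print(force(manip),manip.state()["clock"])
press(manip,(1,0),14,.02)
print(su(manip.state()["tool_pos"]),force(manip))
c=cams.capture("side");W=cloud(c); np.savez("s2.npz",W=W,z=c["z_map"])
p=P3(-.075,-.0305,.011); manip.move_linear(p,rate=.1); manip.move_linear([p[0],p[1],.15],rate=.2)
manip.move_pose(P3(-.08,-.03,.33),down(A))
c,W=wrist(manip,cams); np.savez("w3.npz",W=W,z=c["z_map"]); cv2.imwrite("pics/w3.png",c["image"][:320])
H=top(W,(c["z_map"]>0)&(W[...,2]<.1),.52,.72,-.1,.2,2000)
H=cv2.dilate(H,np.ones((3,3))); cv2.imwrite("pics/top3.png",cv2.applyColorMap((np.clip(H/.08,0,1)*255).astype(np.uint8),cv2.COLORMAP_JET))
print(manip.state()["clock"])
```

```text
[-7.10224578 -0.44843009 10.96572411] [-0.0757 -0.0304]
[0.4387788  0.98778126 0.10145134] 21.9
press [1. 0.] moved cmd 0.013000000000000001 F 17.2 at [-0.0548 -0.0307] t 25.15
[-0.0548 -0.0307] [-16.73294537  -0.15946665  13.0457892 ]
27.2333
```

View pics/top3.png

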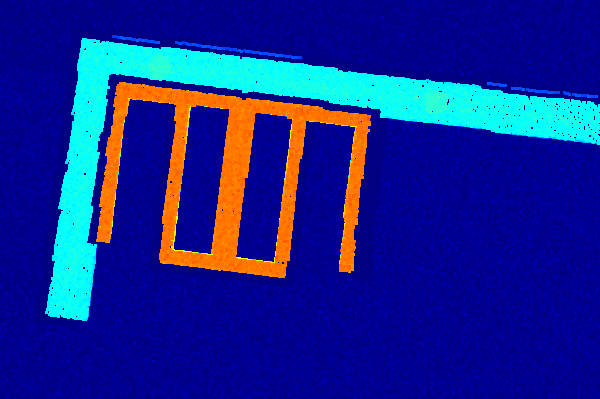

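View pics/w3.png

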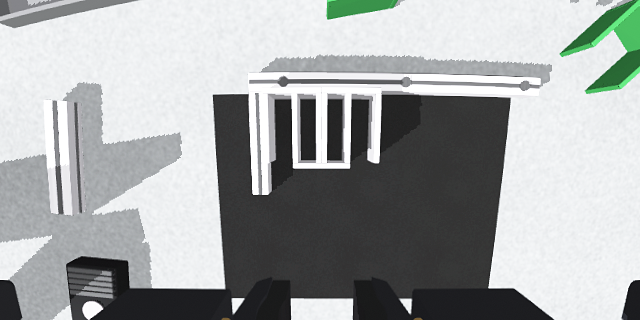

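The views show the three channels interlocked, legs touching, and the flipped channel home and square. Next a numeric check of seating.

Run:
```python
from h import *
d=np.load("w3.npz");W=d["W"];ok=d["z"]>0
Q=W[ok&(W[...,2]>.028)&(W[...,2]<.032)][:,:2]-REF; s,u=Q@N,Q@Tt
bins=[x for x in np.arange(-.25,.03,.01)]
o=[np.percentile(s[(abs(u-x)<.004)&(s>.045)&(s<.07)],97) for x in bins]; print("fence outer fit",np.polyfit(bins,o,1))
# exposed fence inner edge, away from channels
i=[np.percentile(s[(abs(u-x)<.004)&(s>.03)&(s<.07)],3) for x in np.arange(-.25,-.12,.01)]; print("fence inner (exposed)",np.mean(i))
f=(s<-.05)&(s>-.075)&(u>.01)&(u<.07); print("sidebar exposed inner u",np.percentile(u[f],[3,97]))
Q=W[ok&(W[...,2]>.054)&(W[...,2]<.066)][:,:2]-REF; s,u=Q@N,Q@Tt
g=(abs(s)<.08)&(u>-.12)&(u<.06); s,u=s[g],u[g]
for x in np.arange(-.09,.035,.01):
    k=abs(u-x)<.003; print(f"u {x:.3f} back {np.percentile(s[k],98):.4f} front {np.percentile(s[k],2):.4f}")
for y in(-.03,-.01,.01,.03):
    k=abs(s-y)<.004; v=np.sort(u[k]); j=np.where(np.diff(v)>.008)[0]; print(y,np.r_[v[0],np.stack([v[j],v[j+1]],1).ravel(),v[-1]].round(4))
```

```text
fence outer fit [0.00558124 0.06223632]
fence inner (exposed) 0.042350770343236484
sidebar exposed inner u [0.03376808 0.05284779]
u -0.090 back 0.0403 front -0.0357
u -0.080 back 0.0412 front 0.0360
u -0.070 back 0.0422 front 0.0360
u -0.060 back 0.0409 front -0.0423
u -0.050 back 0.0421 front -0.0436
u -0.040 back 0.0420 front -0.0436
u -0.030 back 0.0402 front -0.0424
u -0.020 back 0.0419 front -0.0436
u -0.010 back 0.0421 front -0.0436
u -0.000 back 0.0410 front -0.0414
u 0.010 back 0.0421 front 0.0360
u 0.020 back 0.0423 front 0.0361
u 0.030 back 0.0406 front -0.0357
-0.03 [-0.0952 -0.089  -0.0627 -0.057  -0.0361 -0.025  -0.004   0.0005  0.0273
  0.0329]
-0.01 [-0.0944 -0.0881 -0.0623 -0.0567 -0.036  -0.025  -0.0043  0.0013  0.0274
  0.0334]
0.01 [-0.0946 -0.0883 -0.062  -0.0568 -0.0371 -0.0251 -0.0045  0.0009  0.0275
  0.0337]
0.03 [-0.0941 -0.0886 -0.0627 -0.0572 -0.037  -0.0252 -0.0044  0.0018  0.0265
  0.0326]
```

```bash
python3 -c "
from cell import order
print(order.close_job())"
```

```text
the job is handed in; nothing more can be done
None
```

The job is handed in, at about 27 s of the 48 s allowed: the two fence channels touch leg to leg and sit snug against the fence, and the flipped one is fully home and square between them. In the last wrist depth image the backs are within about 0.3 mm of the fence face, the overall depth is 85.7 mm (86 expected) and the two touching legs measure about 12 mm.

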